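Feel the sample cheese and log it as passed

ROBOT

A 7-joint arm with a two-finger parallel gripper is mounted at the origin on the work surface. World frame = base frame: x ahead of the robot, y to its left, z up, the work surface at z = 0. Lengths are in m, angles in rad, forces in N, time in s.
With the tool pointing down it reaches from about 0.425 to 0.95 m from the base axis. Payload 4.7 kg.
Tool frame: the origin (TCP) lies between the finger pads, 19 mm behind the fingertips; this is the grasp point; z points along the fingers, y is the line along which they close (so a half turn about z gives the same grasp; the last joint's range is limited). The gripper opens to 85 mm and grips with 20 to 120 N. Pads are 22 mm wide; open, the fingers measure 114 mm over their backs; the gripper's body (76 mm by 85 mm) begins 54 mm behind the grasp point. The pads swing forward as they close: fully open they stand 13 mm farther back than shut.
Start: joints at [-1.368, 0.469, -0.049, 1.532, 0.024, 1.141, -0.082], TCP at [0.155, 0.657, 0.25] pointing down, gripper open.
Joint ranges: [-2.59, 2.59], [-0.33, 1.99], [-1.39, 1.29], [0.1, 2.45], [-1.04, 4.18], [0.21, 1.99], [-2.66, 2.66]. Speed limits (rad/s): [2.57, 2.57, 3.14, 3.14, 3.14, 3.14, 3.14].

INTERFACE

Orientations are given as a 3x3 rotation matrix whose columns are the frame's x, y, z axes.
In Python, from rig import * gives the robot as it stands. Calls block until the motion is done:
- movep(position, orientation): joint-space move of the TCP to a pose.
- move_l(position, attitude=None, feed=0.15, until_force=None): straight line of the TCP; attitude=None keeps the orientation; feed is the mean speed in m/s. With until_force (N) it stops when the force on the tool has changed by that much, and returns True; else False.
- move_joints(angles): joint-space move.
- command_gripper(opening, newtons=None): finger opening in m; newtons is the grip in N (None keeps the last); returns when the fingers have stopped.
- sleep(seconds).
- inverse_kinematics(position, orientation): joint angles nearest the present ones, or None.
- sense(): the state.
- camera(name): name is "scene" or "top" or "wrist"; returns (picture, depth): 420x560x3 uint8, red, green, blue; 420x560 float32, m along the optical axis (not along the pixel's ray), 0 where there is no reading.
- camera_params(name): a dict with "K" (3x3 intrinsics, pixels), "position" and "rotation" of the camera in the world; the wrist camera has in their place "tool_from_camera" (4x4, takes a point from camera to tool coordinates, whose origin is the TCP and whose axes are the flange's). Camera axes: x right, y down, z forward; pixel columns grow to the right and rows downward; lengths in m; the calibration is good to about 2 mm. A picture is of the moment at which its call begins: read the wrist's pose just before it. camera_params takes no time and is no camera call.
A pose or a line that the arm cannot do raises Unreachable and nothing moves.
- finish_job(): hands the job in; it is judged then, once.
The state is a dict: "time_s": time; "joint_pos": joint angles; "qd": joint speeds; "joint_efforts": joint torques, N m; "position": TCP position; "tcp_rot": TCP orientation; "wrist_force": force on the tool from outside, world axes, zero at the start; "ft_torque": the same for the moment, N m; "finger_gap": finger opening in m; "gripper_force": force on a finger pad.
Only numpy, scipy, OpenCV 4.12 (cv2) and the standard library are available. Lean on these libraries where they do the work, as an engineer would, in place of code of your own. Each camera call takes 0.05 s, during which the arm holds its last target. There are 200 camera calls.

TASK

Feel the rind of the sample cheese: rest the fingertips lightly on the blue disc on its top for about a second, without shifting or lifting the cheese. Then take the fingers off it and log it by pressing the green key of the grading terminal right down, and let it come back up. Do not touch the other cheeses or the jar, and do not press the other two keys.

Things in the scene. Friction and masses are not known exactly. Their poses are not given: they have to be found in the camera images.
- cheese_blue: The sample cheese: a loose, firm, orange-rinded round cheese, 84 mm across and 38 mm high, about 0.25 kg, lying flat on the wooden board, with a round blue disc (44 mm across, standing 2 mm proud) in the middle of its top. Origin: centre of its underside; z up. The three cheeses lie in a row on the board, their places in the row are mixed, centres at least 100 mm apart.
- disc_blue (a point): Centre of the upper face of the blue disc, the spot to touch, 40 mm above the underside of the cheese and about 58 mm above the table. Touch it from above with the fingers together, so that the point between them is over the disc. It is hard: a touch of 2 to 10 N is plenty, more than 40 N spoils the rind.
- cheese_white: Same cheese but with a white disc on its top. Origin: centre of its underside. To be left alone.
- cheese_red: Same cheese but with a red disc on its top. Origin: centre of its underside. To be left alone.
- board: Fixed wooden board under the cheeses, 170 x 360 x 18 mm. Origin: centre of its underside on the table; y along its length, x across. Stands to the robot's left or right of the terminal.
- terminal: Fixed grey grading terminal, 150 x 260 mm, flat top 45 mm above the table, with a low black display along its far edge that rises to about 60 mm. Origin: centre of its underside on the table; its three keys stand in a row along its y, 80 mm apart, 20 mm to -x of its centre, in mixed order.
- green_key (a joint): Travel of the green round key: 0 is up, 0.006 m is fully down. It is sprung: about 1.5 N starts it moving, 5 N takes it right down, and it comes up by itself when let go. It counts as pressed from 0.0045 m. More than 40 N is too hard.
- green_key_top (a point): Centre of the top of the green key cap (34 mm across, black collar 50 mm across, 12 mm high; the cap stands 10 mm above the collar and its top is 67 mm above the table when up). It is pressed straight down.
- yellow_key (a joint): Travel of the yellow key, like the green one. Not to be pressed.
- yellow_key_top (a point): Centre of the top of the yellow key cap, same size.
- red_key (a joint): Travel of the red key, like the green one. Not to be pressed.
- red_key_top (a point): Centre of the top of the red key cap, same size.
- jar: Loose closed amber jar with a white lid, 60 mm across, 85 mm high, standing on the table beyond the board and terminal. Origin: centre of its underside. To be left alone.

How it is judged:
On the way, in this order (a step that is already met when the one before it is completed fails the run):
1. the fingertips rest on the blue disc from above (at least 0.5 N for 0.4 s, tool point over the disc) (contact force between the fingers and cheese_blue above 0.5 N and z of the grasp point in the frame of cheese_blue above 0.05 m and horizontal distance between the grasp point and disc_blue below 0.03 m), for 0.4 s.
2. the fingers are off the cheese and the green key is still up (contact force between the fingers and cheese_blue below 0.05 N and value of joint green_key below 0.0015 m), for 0.05 s.
3. the green key is pressed right down (4.5 of its 6 mm) by the fingers (value of joint green_key above 0.0045 m and contact force between the fingers and green_key above 0.5 N), for 0.05 s.
At the end, for the whole second after the job is handed in: All three keys are up again (within 1.5 mm), the sample cheese lies flat and still within 12 mm of where it was, the other two cheeses on its board and the jar within 10 mm of where they were (value of joint each of green_key, yellow_key, red_key below 0.0015 m and distance of cheese_blue from where it was at the start of the episode below 0.012 m and distance of each of cheese_white, cheese_red, jar from where it was at the start of the episode below 0.01 m and angle between cheese_blue's own z axis and vertical below 0.1 rad and linear speed of cheese_blue below 0.01 m/s); the robot touches nothing.
It fails at once if the sample cheese is shifted or lifted by more than 12 mm or tipped (distance of cheese_blue from where it was at the start of the episode above 0.012 m or angle between cheese_blue's own z axis and vertical above 0.2 rad).
It fails at once if the sample cheese or the green key is pushed with more than 40 N (contact force between the fingers and cheese_blue above 40 N or contact force between the fingers and green_key above 40 N).
It fails at once if the yellow or the red key is pressed (more than 2.5 mm) (value of joint any of yellow_key, red_key above 0.0025 m).
It fails at once if another cheese or the jar is touched (more than 0.5 N) or moved by 10 mm (contact force between any of the fingers, the arm and cheese_white above 0.5 N or contact force between any of the fingers, the arm and cheese_red above 0.5 N or contact force between any of the fingers, the arm and jar above 0.5 N or distance of any of cheese_white, cheese_red, jar from where it was at the start of the episode above 0.01 m).
It also fails if it takes over 48 s, if anything falls off the work surface, if the arm or the gripper's body presses on something with over 40 N, if the wrist force passes 120 N, or if a joint passes its speed limit or range.

## Working session

There is one attempt and no reset: what is moved stays moved. The work goes in short steps, each a Python script; the robot and the scene stay as the last script left them, time stands still between calls to the robot, and variables do not carry over. Pictures are saved under pics/ and viewed, at most 10 in all, crops included, and the job is handed in when it is done.

```bash
mkdir -p pics; cat > h.py <<'E'
from rig import *
import numpy as np, cv2
def world(name,u,v,d,p=None):
    p=p or camera_params(name); K=np.array(p["K"])
    c=d*np.linalg.inv(K)@[u,v,1]
    return np.array(p["rotation"])@c+np.array(p["position"])
E
python3 - <<'E'
from h import *
s=sense();print(s["time_s"],s["position"],s["tcp_rot"],s["finger_gap"])
for n in("top","scene"):
    i,d=camera(n);cv2.imwrite(f"pics/{n}.png",i[:,:,::-1]);np.save(f"{n}.npy",d);np.save(f"{n}_i.npy",i);print(camera_params(n))
E
```

```text
0.0 [0.15494779 0.65639808 0.24893005] [[-9.73257267e-01  2.29717608e-01 -3.37281097e-04]
 [ 2.29717819e-01  9.73255247e-01 -1.98704758e-03]
 [-1.28199219e-04 -2.01138798e-03 -9.99997969e-01]] 0.08536243379983585
{'K': array([[417.1999477 ,   0.        , 285.38095062],
       [  0.        , 417.1999477 , 203.69937196],
       [  0.        ,   0.        ,   1.        ]]), 'position': array([ 0.4786456 , -0.02230145,  0.98986832]), 'rotation': array([[-0.00267374, -0.9834177 ,  0.18133526],
       [-0.99944589,  0.00864431,  0.03214327],
       [-0.03317777, -0.18114884, -0.98289589]])}
{'K': array([[423.39323311,   0.        , 278.63840093],
       [  0.        , 423.39323311, 217.43608381],
       [  0.        ,   0.        ,   1.        ]]), 'position': array([1.41995686, 0.57181882, 0.67100727]), 'rotation': array([[-0.58546899,  0.43114849, -0.6865399 ],
       [ 0.81040463,  0.28860038, -0.50985699],
       [-0.0216884 , -0.85488057, -0.51837131]])}
```

View pics/top.png

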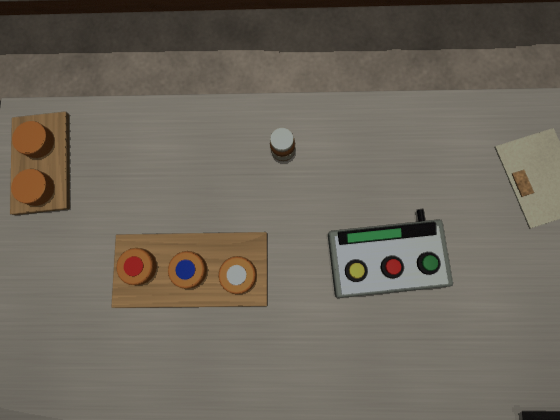

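View pics/scene.png

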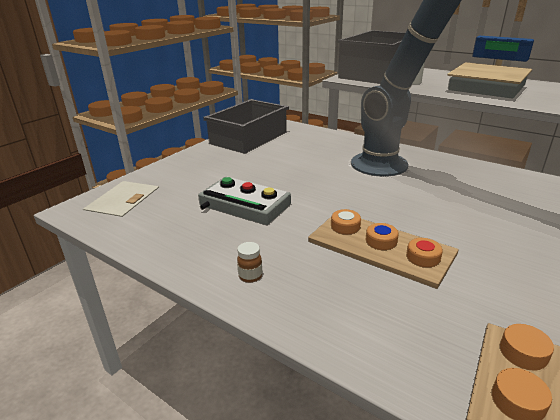

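The top view shows the sample cheese (blue disc) at about (186,270), between the red (134,266) and white (237,275) ones. The keys are yellow (356,270), red (393,267) and green (429,263), and the jar is at (282,142). The scene view agrees.

```bash
python3 - <<'E'
from h import *
for n,pts in(("top",dict(blue=(186,270),redc=(134,266),white=(237,275),green=(429,263),redk=(393,267),yel=(356,270),jar=(282,137))),("scene",dict(blue=(382,230),green=(228,181),redk=(248,187)))):
    i=np.load(n+"_i.npy").astype(int);d=np.load(n+".npy");p=camera_params(n)
    for k,(u,v) in pts.items():
        r=slice(v-14,v+15),slice(u-14,u+15)
        m=(np.abs(i[r]-i[v,u]).sum(2)<60).astype(np.uint8)
        _,l,_,c=cv2.connectedComponentsWithStats(m)
        w=l==l[14,14]; cu,cv_=c[l[14,14]]
        cu+=u-14;cv_+=v-14
        print(n,k,w.sum(),round(cu,1),round(cv_,1),world(n,cu,cv_,np.median(d[r][w]),p).round(4))
p=[.45,.19,.2]
R=np.array([[-1,0,0],[0,1,0],[0,0,-1.]])
s=sense();print(s["wrist_force"])
for a in (0,90,-90):
    t=np.deg2rad(a);Z=np.array([[np.cos(t),-np.sin(t),0],[np.sin(t),np.cos(t),0],[0,0,1]])
    for q in ([.45,.23,.2],[.45,-.35,.2]): print(a,q,inverse_kinematics(q,Z@R))
E
```

```text
top blue 289 184.9 269.2 [0.5042 0.2321 0.0591]
top redc 324 132.8 265.7 [0.5123 0.3498 0.0592]
top white 301 235.9 274.5 [0.4923 0.1179 0.0593]
top green 168 430.1 262.5 [ 0.5164 -0.3055  0.0682]
top redk 168 393.4 266.2 [ 0.5089 -0.2261  0.0681]
top yel 161 356.6 269.9 [ 0.5011 -0.1464  0.0685]
top jar 382 281.4 138.1 [0.7969 0.016  0.0863]
scene blue 108 382.3 229.4 [0.507  0.2331 0.0593]
scene green 5 226.0 181.0 [ 0.5305 -0.2966  0.0668]
scene redk 28 247.1 187.3 [ 0.5205 -0.217   0.0623]
[-1.45445579  0.15295803 -0.22462774]
0 [0.45, 0.23, 0.2] [-0.69469159  0.24627116  0.16390709  1.9945147  -0.05062096  0.90460103
  1.06645092]
0 [0.45, -0.35, 0.2] [ 0.77518124  0.36072108 -0.23874211  1.83251349  0.10204981  0.96021018
  2.06342873]
90 [0.45, 0.23, 0.2] [-0.43013066  0.25424275 -0.14852853  1.97977173  0.04713124  0.91079843
  2.53873118]
90 [0.45, -0.35, 0.2] [-0.1994036   0.56447391  1.11681639  1.88494405 -0.58175714  1.06535039
 -1.98566995]
-90 [0.45, 0.23, 0.2] [-0.90753821  0.25571335  0.41897742  2.00586112 -0.13117161  0.90549322
 -0.4194499 ]
-90 [0.45, -0.35, 0.2] [-0.1994036   0.56447391  1.11681639  1.88494405 -0.58175714  1.06535039
  1.1559227 ]
```

```bash
cat >> h.py <<'E'
c=np.sqrt(.5)
R=np.array([[c,c,0],[-c,c,0],[0,0,1]])@np.diag([-1.,1,-1])
def fz(): return np.mean([(sleep(.02),sense()["wrist_force"][2])[1] for _ in range(10)])
E
python3 - <<'E'
from h import *
command_gripper(0)
movep([.505,.2325,.2],R)
move_l([.505,.2325,.10],feed=.1)
sleep(.3);f0=fz();s=sense();print(s["time_s"],s["position"],s["joint_pos"],s["finger_gap"],f0)
i,d=camera("wrist");cv2.imwrite("pics/w1.png",i[:,:,::-1])
i,d=camera("top");cv2.imwrite("pics/t1.png",cv2.resize(i[180:340,90:300,::-1],None,fx=3,fy=3))
E
```

```text
4.475 [0.50500416 0.23251634 0.10011198] [-0.71675891  0.46374189  0.27046712  1.97041934 -0.18023121  0.73002848
  0.44668209] 0.000350474978483875 -0.19309350099219427
```

View pics/w1.png

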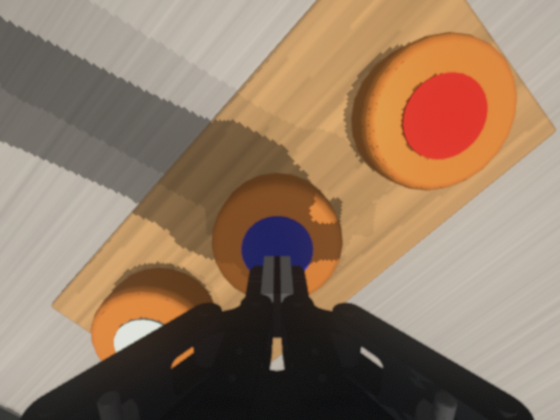

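The wrist view shows the closed fingertips at about (277,265), laterally centred over the blue disc (277,245), and well clear of the red and white cheeses. I'll touch down.

```bash
python3 - <<'E'
from h import *
f0=fz()
h=move_l([.505,.2325,.070],feed=.01,until_force=4)
s=sense();z=s["position"][2];f=fz();print(h,z,f0,f,s["time_s"])
while h and f-f0<2 and z>.070:
    z-=.0005;move_l([.505,.2325,z],feed=.01);f=fz();print(z,f)
if h:
    sleep(.9);print(fz(),sense()["position"])
E
```

```text
True 0.07682142906218672 0.15790306636199541 5.271549760983829 6.8083
5.455968954917061 [0.50504721 0.23259745 0.07682511]
```

```bash
python3 - <<'E'
from h import *
move_l([.505,.2325,.2],feed=.08)
i,d=camera("top");print(np.abs(i[225:310,110:270].astype(int)-np.load("top_i.npy")[225:310,110:270]).mean())
movep([.5164,-.3055,.2],R)
move_l([.5164,-.3055,.11],feed=.1)
sleep(.2);s=sense();print(s["time_s"],s["position"],fz())
i,d=camera("wrist");cv2.imwrite("pics/w2.png",i[:,:,::-1])
E
```

```text
29.21924019607843
12.9833 [ 0.51672238 -0.30564989  0.11062794] -0.08305768837320864
```

View pics/w2.png

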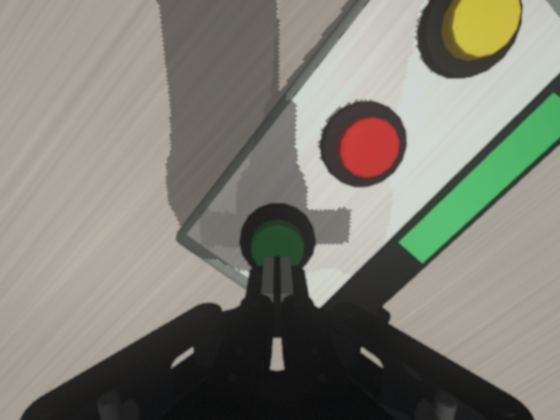

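The closed fingertips are centred over the green key (277,245), with red at (370,147) and yellow at (485,25) well clear. I'll press it.

```bash
python3 - <<'E'
from h import *
f0=fz()
h=move_l([.5164,-.3055,.076],feed=.012,until_force=10)
s=sense();print(h,s["position"],fz()-f0,s["time_s"])
sleep(.3)
move_l([.5164,-.3055,.2],feed=.1)
sleep(.5)
for n in("top","wrist"):
    i,d=camera(n);cv2.imwrite(f"pics/{n}3.png",i[:,:,::-1])
    if n=="top":print(world(n,430.1,262.5,np.median(d[260:265,428:433])))
print(sense()["time_s"])
E
```

```text
True [ 0.51639396 -0.30553254  0.07987681] 5.210423109864968 15.6167
[ 0.51641014 -0.30535437  0.06848271]
18.0417
```

View pics/top3.png

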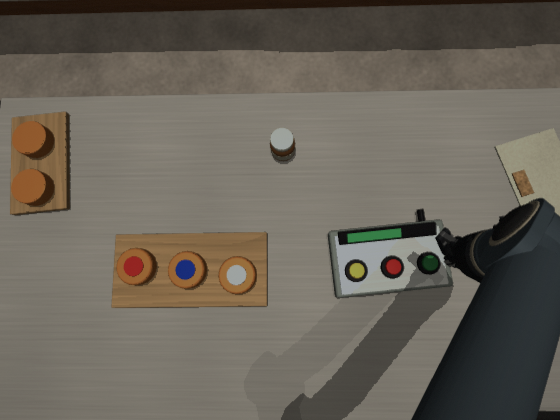

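The key went right down (tips at 0.061 m) and its height reads 0.068 m again, as at the start. The cheeses and the jar are at the same pixels as before, and the arm is clear.

```bash
python3 -c "
from rig import *
print(finish_job())"
```

```text
the job is handed in; nothing more can be done
None
```

I touched the blue disc at about 5 N for more than a second, then pressed the green key fully down; it came back up, nothing else moved in the final picture, and the job is handed in (no verdict was returned).

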